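# Pack the toolbox and its lift-out till

## Task

Pack the open toolbox: lay the chisel on the toolbox's floor, set the lift-out till in over it so that it sits level on the two runners inside the box, and have the tape measure standing upright in the till's short bay and the sanding block lying flat in its long bay. The screwdriver and the plain wood offcut are still needed on the bench: leave them where they lie.

Things in the scene. Friction and masses are not known exactly. Their poses are not given: they have to be found in the camera images.
- toolbox: open plywood toolbox, no lid, fixed on the desk: outside 208 (x) x 300 (y) x 64 mm high, inside 184 x 276, floor 7 mm thick. Along each long inner wall a wooden runner, 20 mm wide and 12 thick, its flat top 46 mm above the desk; 144 mm gap between the runners, open below them. Origin: centre of the underside; x across, y along its length, z up.
- till: loose wooden tray, 168 (x) x 246 (y) mm, 0.3 kg, floor 6 mm, walls 26 mm high. A 10 mm board along x at y=-16 parts the short bay (y -117 to -21) from the long bay (y -11 to 117), both x -78 to 78. Its middle 80 mm rises to 62 mm: the grip, pinched from above across y. Fits the toolbox either way round, long sides on the runners, 8 mm to spare per side in x. Origin: centre of the underside.
- chisel: wood chisel lying on the desk, 250 mm long (its y), thick wooden handle towards +y (up to 31 mm wide, 38 mm high at its end), flat steel blade towards -y, 0.19 kg. It balances 55 mm from the origin towards +y, on the handle: grip it there, across x (18 to 28 mm wide, 22 mm high). Origin: underside, middle of its length.
- tape_measure: yellow and black pocket tape measure standing upright: 37 (x, thickness) x 76 (y) x 65 mm high, 0.28 kg; grip across x near its top. Origin: centre of the underside.
- sanding_block: brown cork sanding block wrapped in abrasive paper, lying flat: 60 (x) x 110 (y) x 34 mm high, 0.06 kg; grip across x. Origin: centre of the underside.
- screwdriver: screwdriver with a round plastic handle and a thin round shank, 200 mm long (its y), 29 mm thick, lying loose on the desk; resembles the chisel but does not belong in the toolbox. Origin: underside, middle of its length.
- offcut: plain sawn softwood offcut, 70 (x) x 130 (y) x 19 mm, lying loose on the desk; resembles the sanding block but does not belong in the toolbox. Origin: centre of the underside.
Things that resemble listed ones, but are neither listed nor needed, are in the scene too. Of the things shaped like the sanding_block, the brown one is meant.

How it is judged:
At the end, for the whole second after the job is handed in: Chisel on the toolbox floor; till level (2 deg) on both runners (height within 4 mm) over it; tape measure upright on the floor of the till's short bay, sanding block flat on the floor of its long bay (tilt under 6 deg); all at rest; screwdriver and offcut within 30 mm of where they lay (x of chisel in the frame of toolbox between -0.085 and 0.085 m and y of chisel in the frame of toolbox between -0.03 and 0.03 m and z of chisel in the frame of toolbox between 0.002 and 0.03 m and x of till in the frame of toolbox between -0.012 and 0.012 m and y of till in the frame of toolbox between -0.025 and 0.025 m and z of till in the frame of toolbox between 0.042 and 0.05 m and angle between till's own z axis and vertical below 0.035 rad and x of tape_measure in the frame of till between -0.07 and 0.07 m and y of tape_measure in the frame of till between -0.1 and -0.038 m and z of tape_measure in the frame of till between 0 and 0.013 m and angle between each of tape_measure, sanding_block's own z axis and vertical below 0.1 rad and x of sanding_block in the frame of till between -0.06 and 0.06 m and y of sanding_block in the frame of till between 0.018 and 0.09 m and z of sanding_block in the frame of till between 0 and 0.013 m and distance of each of screwdriver, offcut from where it was at the start of the episode below 0.03 m and linear speed of each of chisel, till, tape_measure, sanding_block below 0.02 m/s); the robot touches nothing.
It also fails if it takes over 112 s, if anything falls off the work surface, if the arm or the gripper's body presses on something with over 40 N, if the wrist force passes 120 N, or if a joint passes its speed limit or range.

## Robot

A 7-joint arm with a two-finger parallel gripper is mounted at the origin on a cart in front of the work surface, level with it; the furniture and walls round the work are solid. World frame = base frame: x ahead of the robot, y to its left, z up, the work surface at z = 0. Lengths are in m, angles in rad, forces in N, time in s.
With the tool pointing down it reaches from about 0.4 to 0.85 m from the base axis. Payload 4.5 kg.
Tool frame: the origin (TCP) lies between the finger pads; the fingertips stand tip_reach ahead of it and the grasp point (between the pads) lies 2 mm behind it (tip_reach is the distance from the TCP to the fingertips, in m); z points along the fingers, y is the line along which they close (so a half turn about z gives the same grasp; the last joint's range is limited). The gripper opens to 88 mm and grips with 3 to 60 N. Pads are 18 mm wide; open, the fingers measure 123 mm over their backs; the gripper's body (75 mm by 187 mm) begins 45 mm behind the grasp point.
Start: joints at [-1.247, 0.689, -0.195, 1.565, 0.157, 0.902, -0.215], TCP at [0.179, 0.599, 0.256] pointing down, gripper open.
Joint ranges: [-3.01, 3.01], [-0.46, 2.08], [-1.47, 1.51], [0.13, 2.56], [-1, 4.14], [0.04, 2.09], [-2.66, 2.66]. Speed limits (rad/s): [2.57, 2.57, 3.14, 3.14, 3.14, 3.14, 3.14].

## Interface

Orientations are given as a rotation vector (axis times angle).
In Python, from workcell import get_state, read_camera, camera_info, finish_job, tip_reach gives the robot as it stands. The module is installed in compiled form; this text tells all that it offers.
- The arm moves only by the shell command python3 -m inch 'ROWS' [OPENING] [FORCE]. ROWS is JSON, a list of rows, each a list of 6 numbers: the shift along the world's x, y, z in m, then the turn, a rotation vector about the world's x, y, z in rad. In form: [[tx, ty, tz, ax, ay, az], ...]. A call has 1 to 20 rows; each row shifts and turns the commanded pose from where the row before left it; what a row does not reach is not made up. A row lasts 1/12 s, in which the tool goes at most 41.7 mm and 7.16 degrees, less where a joint would pass 70% of its speed; a pose out of reach is approached as far as the arm can. A call with a gripper value outside its range is refused whole. OPENING is the opening, from 0 (shut) to 1 (fully open), set as the call begins (- or left out, the last holds). The fingers move at their own pace and stop on an object; FORCE is the grip in N (left out, the last holds). Time passes only in rows, so rows that do not move let the fingers close. It gives the time, the measured TCP pose, the force, the opening and the grip force at its end, in the units of the state.
- get_state(): the state, without advancing time (a new reading comes with each control period).
- read_camera(name): name is "scene" or "top"; returns the picture (480x640x3 uint8, red, green, blue); there is no depth.
- camera_info(name): a dict with "fx", "fy", "cx", "cy" (pixels), "pose" (4x4, takes a point from camera to world coordinates). Camera axes: x right, y down, z forward; pixel columns grow to the right and rows downward; lengths in m; the calibration is good to about 2 mm. A picture is of the moment at which its call begins. camera_info takes no time and is no camera call.
- finish_job(): hands the job in; it is judged then, once.
The state is a dict: "time_s": time; "q": joint angles; "qvel": joint speeds; "joint_efforts": joint torques, N m; "tcp_pos": TCP position; "tcp_rot": TCP orientation; "wrist_force": force on the tool from outside, world axes, zero at the start; "ft_torque": the same for the moment, N m; "width": finger opening in m; "finger_force": force on a finger pad.
Only numpy, scipy, OpenCV 4.12 (cv2) and the standard library are available. Lean on these libraries where they do the work, as an engineer would, in place of code of your own. Each camera call takes 0.05 s, during which the arm holds its last target. There are 200 camera calls.

## Working session

There is one attempt and no reset: what is moved stays moved. The work goes in short steps, Python scripts to look and compute and a shell command to move; the robot and the scene stay as the last step left them, time stands still between calls to the robot, and variables do not carry over. Pictures are saved under pics/ and viewed, at most 14 in all, crops included, and the job is handed in when it is done.

```bash
mkdir -p pics; python3 - <<'E'
from workcell import *
import cv2, numpy as np
np.set_printoptions(precision=4,suppress=True)
s=get_state()
print(s, tip_reach)
for n in("scene","top"):
    cv2.imwrite(f"pics/{n}0.png",read_camera(n)[:,:,::-1]); print(n,camera_info(n))
E
```

```text
{'time_s': 0.0, 'q': array([-1.2472,  0.69  , -0.1945,  1.5663,  0.1573,  0.9025, -0.2151]), 'qvel': array([-0.0002,  0.0001, -0.0003,  0.0009,  0.0001, -0.0015, -0.0008]), 'joint_efforts': array([  0.0002, -52.7556,  -1.2666, -15.3424,  -0.0526,   0.0067,
         0.0002]), 'tcp_pos': array([0.1785, 0.5984, 0.2549]), 'tcp_rot': array([-0.4535, -3.1086,  0.0029]), 'wrist_force': array([-0.6156,  0.5756,  0.0491]), 'ft_torque': array([-0.0149, -0.0442, -0.018 ]), 'finger_force': 0.0, 'width': 0.08829203101055455} 0.017
scene {'fx': 471.2435868230427, 'fy': 471.2435868230427, 'cx': 319.62617777533256, 'cy': 242.52407664760025, 'pose': array([[ 0.5459, -0.5585,  0.6246, -0.377 ],
       [-0.8378, -0.3551,  0.4148, -0.5242],
       [-0.0099, -0.7497, -0.6617,  0.9856],
       [ 0.    ,  0.    ,  0.    ,  1.    ]])}
top {'fx': 493.85213962262867, 'fy': 493.85213962262867, 'cx': 319.77601365863615, 'cy': 240.85012503267032, 'pose': array([[ 0.0125, -0.9964,  0.0833,  0.3839],
       [-0.9999, -0.0119,  0.0082,  0.0345],
       [-0.0072, -0.0834, -0.9965,  1.4224],
       [ 0.    ,  0.    ,  0.    ,  1.    ]])}
```

View pics/top0.png

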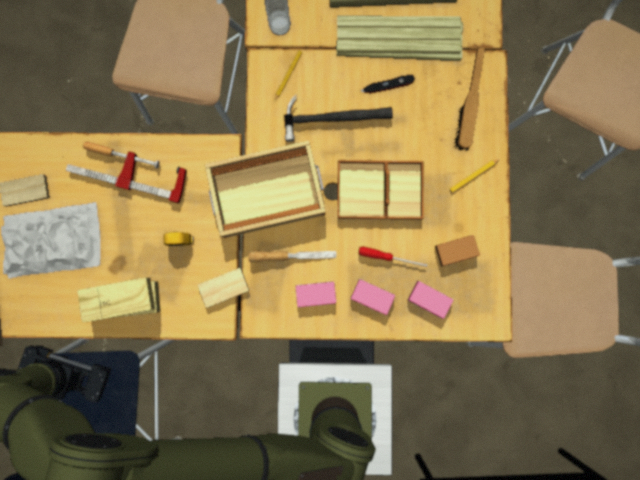

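View pics/scene0.png

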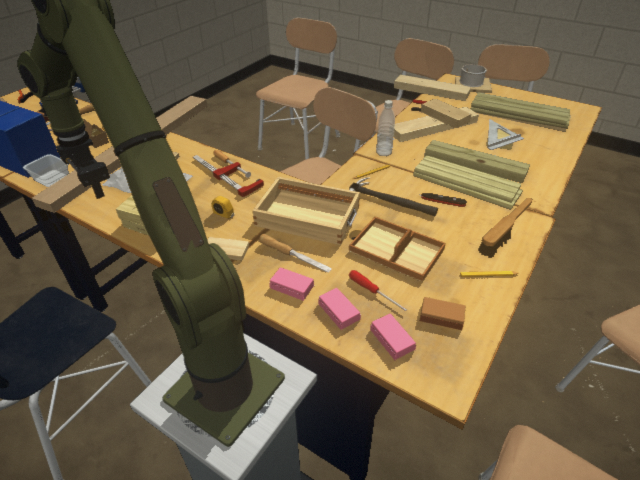

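Top view: toolbox (267,190), till (380,190), chisel (290,256) with its handle to the left, tape (178,239), brown block (457,250), screwdriver (392,258), offcut (223,288). I'll enlarge both views next.

```bash
python3 - <<'E'
import cv2
def crop(n,x0,y0,w,h,k,o):
    a=cv2.imread(f"pics/{n}.png")[y0:y0+h,x0:x0+w]
    a=cv2.resize(a,None,fx=k,fy=k,interpolation=cv2.INTER_CUBIC)
    for i in range((x0+19)//20*20,x0+w,20):
        cv2.line(a,((i-x0)*k,0),((i-x0)*k,6),(0,0,255),1); cv2.putText(a,str(i),((i-x0)*k+2,10),0,.33,(255,0,0))
    for j in range((y0+19)//20*20,y0+h,20):
        cv2.line(a,(0,(j-y0)*k),(6,(j-y0)*k),(0,0,255),1); cv2.putText(a,str(j),(8,(j-y0)*k+4),0,.33,(255,0,0))
    cv2.imwrite(f"pics/{o}.png",a)
crop("top0",200,138,230,140,3,"topA"); crop("top0",150,220,80,60,5,"topB1")
crop("scene0",195,175,260,190,3,"sceneA")
# mosaic of tape & block
crop("top0",160,225,40,35,8,"t1");crop("top0",428,230,60,40,8,"t2")
crop("scene0",200,190,40,35,8,"s1");crop("scene0",412,290,60,45,8,"s2")
import numpy as np
I=[cv2.imread(f"pics/{k}.png") for k in("t1","t2","s1","s2")]
r=lambda a,b:np.hstack([np.pad(x,((0,max(a.shape[0],b.shape[0])-x.shape[0]),(0,0),(0,0))) for x in(a,b)])
A=r(I[0],I[1]);B=r(I[2],I[3]);m=np.vstack([A,B]);print(m.shape);m=m[:680];cv2.imwrite("pics/mos.png",cv2.resize(m,None,fx=.88,fy=.88))
E
```

```text
(680, 800, 3)
```

View pics/topA.png

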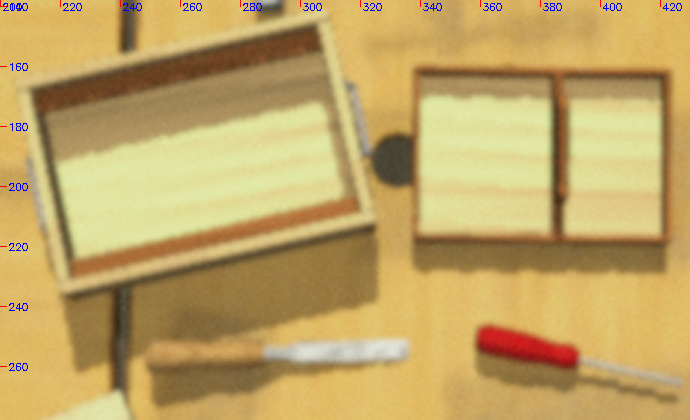

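View pics/sceneA.png

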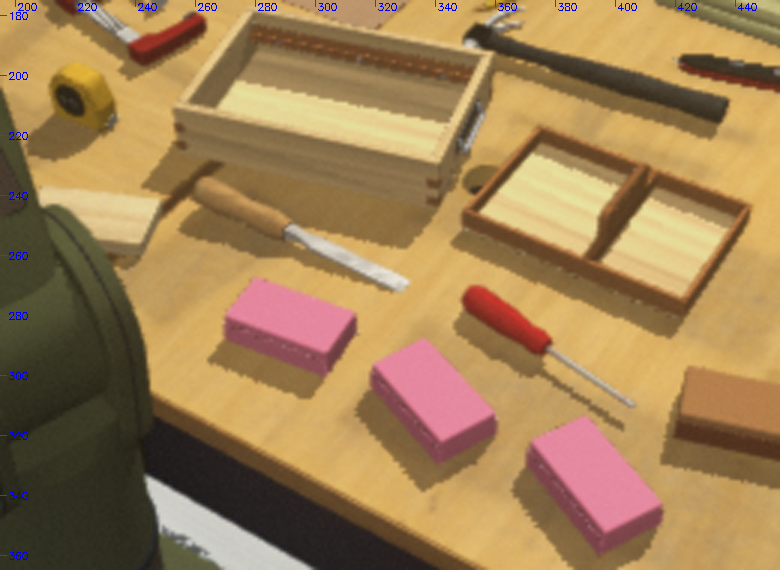

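View pics/mos.png

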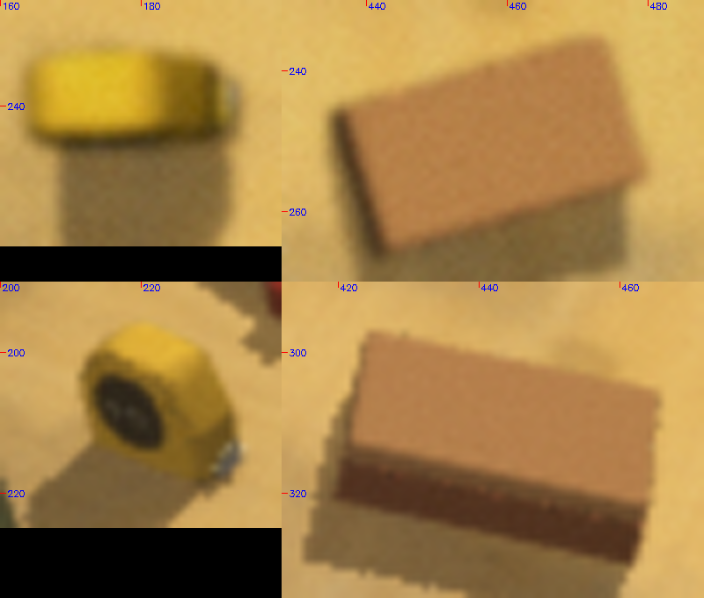

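Crops: toolbox rim corners in top at (207,168),(308,144),(325,213),(222,236). Till rim is (338,161)–(423,218), with the divider at u≈387, so the short bay is on the right (−y). The chisel runs from its handle at (249,256) to its tip at (336,255). I'll fit poses from both views.

```bash
cat > h.py <<'E'
import numpy as np, cv2
from workcell import *
from scipy.optimize import least_squares
np.set_printoptions(precision=4,suppress=True)
def proj(n,P):
    c=camera_info(n);T=np.linalg.inv(c["pose"]);P=np.atleast_2d(P)@T[:3,:3].T+T[:3,3]
    return np.c_[c["fx"]*P[:,0]/P[:,2]+c["cx"],c["fy"]*P[:,1]/P[:,2]+c["cy"]]
def at(n,px,z):
    c=camera_info(n);d=c["pose"][:3,:3]@[(px[0]-c["cx"])/c["fx"],(px[1]-c["cy"])/c["fy"],1];o=c["pose"][:3,3]
    return o+d*(z-o[2])/d[2]
def tri(t,s):
    r=least_squares(lambda P:np.r_[(proj("top",P)-t).ravel(),(proj("scene",P)-s).ravel()],[.5,0,.05]);return r.x,np.sqrt(r.cost/2)
def fit(w,l,t,s,yaw0=0):
    # corners order TL TR BR BL in top image: (+x+y),(+x-y),(-x-y),(-x+y)
    L=np.array([[w,l],[w,-l],[-w,-l],[-w,l]])/2
    def P(p):
        c,s_=np.cos(p[3]),np.sin(p[3]);return np.c_[L@[[c,s_],[-s_,c]]+p[:2],np.full(4,p[2])]
    r=least_squares(lambda p:np.r_[(proj("top",P(p))-t).ravel(),(proj("scene",P(p))-s).ravel()],[.5,0,.05,yaw0])
    return r.x,np.sqrt(np.mean(r.fun**2))
E
python3 - <<'E'
from h import *
print("box",fit(.208,.300,[(207.3,168),(307.7,143.7),(324.7,213),(222,236.3)],[(278.7,179.3),(359.7,192.7),(340.7,229.3),(253.7,211)]))
print("till",fit(.168,.246,[(338,161),(423,161.7),(422.7,218.3),(338,217.7)],[(375.3,217),(445,243.7),(423,276),(350,246)]))
print("block",fit(.06,.11,[(437.1,245.2),(473.7,235.4),(479.7,254.4),(443.2,265.2)],[(424.6,297),(465.8,305.5),(463.3,321.1),(422.1,313.3)]))
print("chisel end",tri((249.3,255.7),(262,238.5)),"tip",tri((336,254.7),(330,270.7)))
print(at("top",(249.3,255.7),.019),at("top",(336,254.7),.008))
a=at("top",(164,238.5),.05);b=at("top",(191.5,238.5),.05);print("tape",a,b,at("top",(177.7,232.1),.065),at("top",(177.7,244.6),.065))
print(proj("scene",[[(a+b)[0]/2,(a+b)[1]/2,z] for z in(0,.065)]))
import cv2
print(cv2.Rodrigues(get_state()["tcp_rot"])[0])
E
```

```text
box (array([0.6404, 0.1989, 0.0601, 0.2433]), np.float64(1.4539089990603766))
till (array([ 0.6517, -0.1264,  0.0215,  0.0007]), np.float64(0.6445027895095943))
block (array([ 0.4792, -0.3454,  0.0291,  0.2897]), np.float64(0.6007829199160573))
chisel end (array([0.4565, 0.2466, 0.0166]), np.float64(0.001549649499978049)) tip (array([ 0.4634, -0.0013,  0.0008]), np.float64(0.06761768122278373))
[0.4563 0.2462 0.019 ] [ 0.4628 -0.0009  0.008 ]
tape [0.5    0.4814 0.05  ] [0.5009 0.4044 0.05  ] [0.5169 0.4392 0.065 ] [0.4822 0.438  0.065 ]
[[225.0173 214.7161]
 [222.2118 199.2126]]
[[-0.9583  0.2857 -0.0004]
 [ 0.2857  0.9583 -0.0016]
 [-0.0001 -0.0017 -1.    ]]
```

```bash
python3 - <<'E'
from h import *
def rect(p,w,l,z,yaw):
    L=np.array([[w,l],[w,-l],[-w,-l],[-w,l]])/2;c,s=np.cos(yaw),np.sin(yaw)
    return np.c_[L@[[c,s],[-s,c]]+p,np.full(4,z)]
R=[rect((.6404,.1989),.208,.300,.064,.2433),rect((.6404,.1989),.184,.276,.064,.2433),rect((.6517,-.1264),.168,.246,.026,0),rect((.4792,-.3454),.06,.11,.034,.29),rect((.4995,.443),.037,.076,.065,0),rect((.4595,.123),.001,.25,.02,-.026)]
im=[]
for n,x0,y0,w,h in(("top",155,135,330,140),("scene",200,170,275,170)):
    k=3;a=cv2.resize(cv2.imread(f"pics/{n}0.png")[y0:y0+h,x0:x0+w],None,fx=k,fy=k,interpolation=cv2.INTER_CUBIC)
    for r in R: cv2.polylines(a,[np.round(((proj(n,r)+.5-[x0,y0])*k)*16).astype(int)],True,(255,0,255),1,cv2.LINE_AA,4)
    im.append(a[:, :])
a=cv2.resize(im[0],(800,340));b=im[1]; 
cv2.imwrite("pics/ovT.png",a);cv2.imwrite("pics/ovS.png",cv2.resize(b,(800,495)))
E
```

```text
(no output)
```

View pics/ovT.png

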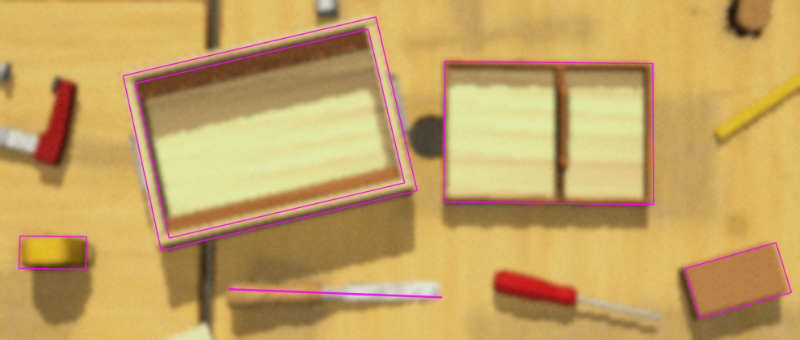

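View pics/ovS.png

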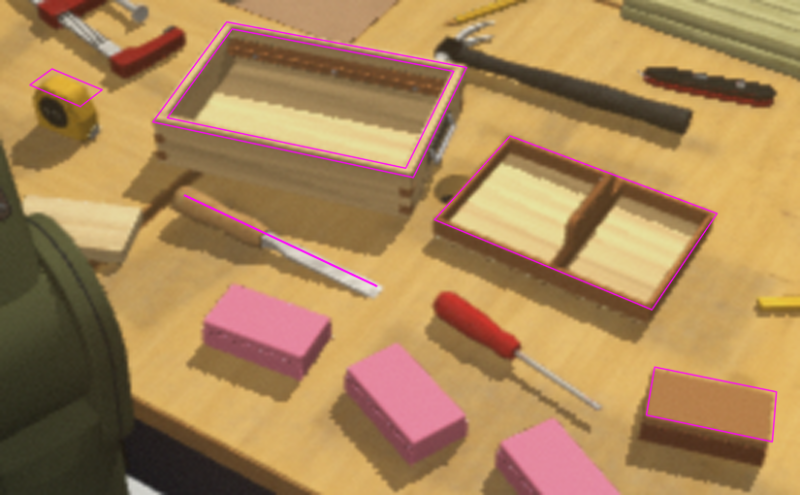

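Box, till, block and tape fits overlay well. Only the chisel's yaw sign was flipped; it should be +0.027. First I'll go above the chisel's grip point (0.458, 0.178).

```bash
python3 -m inch '[[0.02,-0.03,-0.008,0,0,-0.09],[0.02,-0.03,-0.008,0,0,-0.09],[0.02,-0.03,-0.008,0,0,-0.09],[0.02,-0.03,-0.008,0,0,-0.09],[0.02,-0.03,-0.008,0,0,-0.09],[0.02,-0.03,-0.008,0,0,-0.09],[0.02,-0.03,-0.008,0,0,-0.09],[0.02,-0.03,-0.008,0,0,-0.09],[0.02,-0.03,-0.008,0,0,-0.09],[0.02,-0.03,-0.008,0,0,-0.09],[0.02,-0.03,-0.008,0,0,-0.09],[0.02,-0.03,-0.008,0,0,-0.09],[0.02,-0.03,-0.008,0,0,-0.09],[0.02,-0.03,-0.008,0,0,-0.09],[0,0,0,0,0,0],[0,0,0,0,0,0]]' 0.8 25
cat >> h.py <<'E'
def st():
    s=get_state();R=cv2.Rodrigues(s["tcp_rot"])[0]
    print("t",round(s["time_s"],2),"tcp",s["tcp_pos"],"yaw_y",round(np.arctan2(R[1,1],R[0,1]),4),"tilt",R[:2,2],"F",s["wrist_force"],"w",round(s["width"],4),"ff",round(s["finger_force"],1),"q7",round(s["q"][6],2))
E
python3 -c "from h import *;st()"
```

```text
time_s: 1.43
tcp_pos: [0.4594, 0.1764, 0.1432]
tcp_rot: [2.203, 2.239, -0.002]
wrist_force: [-1.0, 0.7, 0.3]
width: 0.0706
finger_force: 0.0
t 1.43 tcp [0.4594 0.1764 0.1432] yaw_y 0.0162 tilt [-0.0004 -0.0016] F [-0.959   0.7247  0.294 ] w 0.0706 ff 0.0 q7 -0.37
```

```bash
python3 -m inch '[[-0.001,0.001,-0.03,0,0,0.01],[0,0,-0.03,0,0,0],[0,0,-0.03,0,0,0],[0,0,-0.02,0,0,0],[0,0,-0.009,0,0,0],[0,0,0,0,0,0],[0,0,0,0,0,0]]' && python3 -m inch '[[0,0,0,0,0,0],[0,0,0,0,0,0],[0,0,0,0,0,0],[0,0,0,0,0,0],[0,0,0,0,0,0],[0,0,0,0,0,0]]' 0 30; python3 -c "from h import *;st()"
```

```text
time_s: 2.02
tcp_pos: [0.4572, 0.1809, 0.0251]
tcp_rot: [-2.184, -2.257, -0.0]
wrist_force: [0.7, 0.4, 0.9]
width: 0.0705
finger_force: 0.0
time_s: 2.52
tcp_pos: [0.4578, 0.18, 0.0251]
tcp_rot: [2.187, 2.255, 0.001]
wrist_force: [0.6, -1.3, -1.3]
width: 0.0328
finger_force: 0.0
t 2.52 tcp [0.4578 0.18   0.0251] yaw_y 0.0309 tilt [0.0006 0.0002] F [ 0.5681 -1.2514 -1.262 ] w 0.0328 ff 0.0 q7 -0.36
```

Still closing; I'll wait, then lift slightly to check.

```bash
python3 -m inch '[[0,0,0,0,0,0],[0,0,0,0,0,0],[0,0,0,0,0,0],[0,0,0,0,0,0],[0,0,0,0,0,0]]' ; python3 -m inch '[[0,0,0.02,0,0,0],[0,0,0.03,0,0,0],[0,0,0.03,0,0,0],[0,0,0.03,0,0,0],[0,0,0,0,0,0],[0,0,0,0,0,0]]'; python3 -c "from h import *;st();print(get_state()['ft_torque'])"
```

```text
time_s: 2.93
tcp_pos: [0.4573, 0.1799, 0.0248]
tcp_rot: [-2.186, -2.256, 0.001]
wrist_force: [0.1, -0.1, 2.1]
width: 0.0172
finger_force: 30.0
time_s: 3.43
tcp_pos: [0.4585, 0.1803, 0.1358]
tcp_rot: [2.186, 2.254, 0.005]
wrist_force: [0.3, 0.3, -2.2]
width: 0.0174
finger_force: 30.0
t 3.43 tcp [0.4585 0.1803 0.1358] yaw_y 0.0307 tilt [0.0033 0.0015] F [ 0.2875  0.308  -2.1585] w 0.0174 ff 30.0 q7 -0.36
[-0.0426  0.0314 -0.0357]
```

```bash
python3 -m inch '[[0.028,0.0118,0,0,0,0.035],[0.028,0.0118,0,0,0,0.035],[0.028,0.0118,0,0,0,0.035],[0.028,0.0118,0,0,0,0.035],[0.028,0.0118,0,0,0,0.035],[0.028,0.0118,0,0,0,0.037],[0,0,0,0,0,0],[0,0,0,0,0,0],[0,0,0,0,0,0]]'; python3 - <<'E'
from h import *
st()
for n,x0,y0,w,h in(("top",200,135,130,110),("scene",240,140,130,110)):
    a=read_camera(n)[:,:,::-1];cv2.imwrite(f"pics/{n}1.png",a);cv2.imwrite(f"pics/c{n}1.png",cv2.resize(a[y0:y0+h,x0:x0+w],(390,330),interpolation=cv2.INTER_CUBIC))
cv2.imwrite("pics/m1.png",np.hstack([cv2.imread("pics/ctop1.png"),cv2.imread("pics/cscene1.png")]))
E
```

```text
time_s: 4.18
tcp_pos: [0.6237, 0.2499, 0.1324]
tcp_rot: [-1.935, -2.472, 0.007]
wrist_force: [0.0, -0.0, -1.4]
width: 0.0178
finger_force: 30.0
t 4.18 tcp [0.6237 0.2499 0.1324] yaw_y 0.2426 tilt [-0.0045 -0.002 ] F [ 0.0053 -0.0071 -1.36  ] w 0.0178 ff 30.0 q7 -0.21
```

View pics/m1.png

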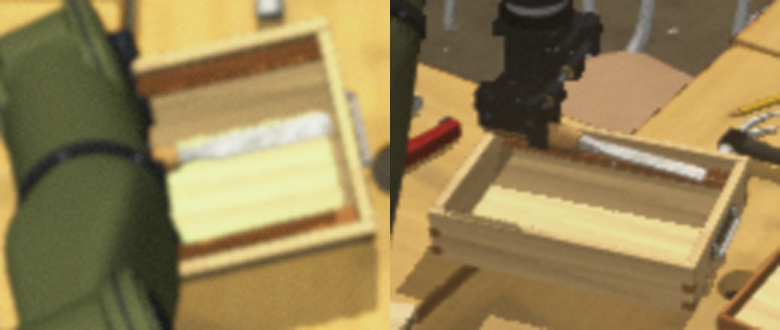

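```bash
python3 - <<'E'
from h import *
p,e=tri((310,175),(345,197.3));print(p,e)
c,s=np.cos(.243),np.sin(.243)
f=lambda q:np.array([[c,s],[-s,c]])@(q[:2]-[.64,.1975])
print(f(p),f(get_state()["tcp_pos"]), f(at("top",(310,175),.12)))
E
```

```text
[0.6712 0.0739 0.1112] 0.007759183755730804
[ 0.0005 -0.1275] [-0.0032  0.0548] [-0.0014 -0.1273]
```

```bash
python3 -m inch '[[0.0015,0.002,-0.02,0,0,0],[0.001,0,-0.025,0,0,0],[0,0,-0.02,0,0,0],[0,0,-0.02,0,0,0],[0,0,-0.008,0,0,0],[0,0,-0.005,0,0,0],[0,0,0,0,0,0],[0,0,0,0,0,0],[0,0,0,0,0,0]]'; python3 -c "from h import *;st()"
```

```text
time_s: 5.03
tcp_pos: [0.6289, 0.2531, 0.0381]
tcp_rot: [1.935, 2.473, 0.003]
wrist_force: [0.0, 0.3, -2.1]
width: 0.0175
finger_force: 30.0
t 5.03 tcp [0.6289 0.2531 0.0381] yaw_y 0.243 tilt [0.0022 0.0009] F [ 0.0177  0.2505 -2.0618] w 0.0175 ff 30.0 q7 -0.22
```

```bash
python3 -m inch '[[0,0,-0.003,0,0,0],[0,0,-0.002,0,0,0],[0,0,0,0,0,0],[0,0,0,0,0,0]]'; python3 -m inch '[[0,0,0,0,0,0],[0,0,0,0,0,0],[0,0,0,0,0,0],[0,0,0,0,0,0],[0,0,0,0,0,0]]' 0.6; python3 -m inch '[[0,0,0.03,0,0,0],[0,0,0.04,0,0,0],[0,0,0.04,0,0,0],[0,0,0.02,0,0,0],[0,0,0,0,0,0]]';python3 -c "from h import *;st()"
```

```text
time_s: 5.37
tcp_pos: [0.6282, 0.2528, 0.0319]
tcp_rot: [1.936, 2.474, 0.0]
wrist_force: [0.0, -1.0, -1.1]
width: 0.0174
finger_force: 30.0
time_s: 5.78
tcp_pos: [0.6282, 0.2528, 0.0319]
tcp_rot: [1.936, 2.474, 0.0]
wrist_force: [-0.9, 0.3, -0.1]
width: 0.0488
finger_force: 0.0
time_s: 6.2
tcp_pos: [0.6315, 0.2541, 0.1679]
tcp_rot: [1.933, 2.47, 0.015]
wrist_force: [0.2, 0.7, -0.6]
width: 0.0527
finger_force: 0.0
t 6.2 tcp [0.6315 0.2541 0.1679] yaw_y 0.2426 tilt [0.0101 0.0044] F [ 0.2266  0.7049 -0.6128] w 0.0527 ff 0.0 q7 -0.21
```

```bash
python3 -m inch '[[0.0015,-0.025,0,0,0,-0.113],[0.0015,-0.025,0,0,0,-0.113],[0.0015,-0.025,0,0,0,-0.113],[0.0015,-0.025,0,0,0,-0.113],[0.0015,-0.025,0,0,0,-0.113],[0.0015,-0.025,0,0,0,-0.113],[0.0015,-0.025,0,0,0,-0.113],[0.0015,-0.025,0,0,0,-0.113],[0.0015,-0.025,0,0,0,-0.113],[0.0015,-0.025,0,0,0,-0.113],[0.0015,-0.025,0,0,0,-0.113],[0.0015,-0.025,0,0,0,-0.113],[0.0015,-0.025,0,0,0,-0.113],[0.0015,-0.025,0,0,0,-0.113],[0.0015,-0.025,0,0,0,-0.113],[0.0015,-0.0175,0,0,0,-0.113],[0,0,0,0,0,0],[0,0,0,0,0,0]]' 0.8; python3 - <<'E'
from h import *
st();print(proj("top",[[.65,-.1424,z] for z in(.006,.026,.062)]),proj("scene",[[.65+d,-.1424,.062] for d in(-.04,.04)]))
a=read_camera("top")[130:250,190:330,::-1];cv2.imwrite("pics/box2.png",cv2.resize(a,None,fx=3,fy=3,interpolation=cv2.INTER_CUBIC))
E
```

```text
time_s: 7.7
tcp_pos: [0.6514, -0.1405, 0.1609]
tcp_rot: [3.141, 0.01, -0.003]
wrist_force: [-0.4, 0.2, -0.5]
width: 0.0704
finger_force: 0.0
t 7.7 tcp [ 0.6514 -0.1405  0.1609] yaw_y -1.5647 tilt [-0.0016 -0.0004] F [-0.3939  0.1934 -0.4597] w 0.0704 ff 0.0 q7 -1.03
[[385.4263 190.8532]
 [386.3025 189.5644]
 [387.9435 187.1506]] [[397.1735 244.4485]
 [408.8077 229.7198]]
```

View pics/box2.png

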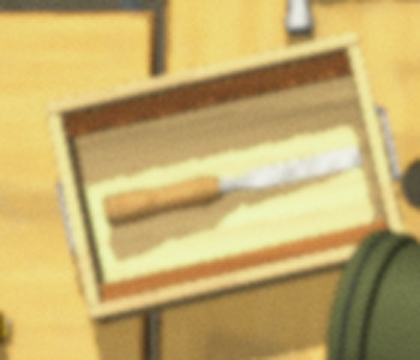

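```bash
python3 -m inch '[[0,-0.0015,-0.03,0,0,-0.005],[0,0,-0.03,0,0,0],[0,0,-0.03,0,0,0],[0,0,-0.02,0,0,0],[0,0,0,0,0,0],[0,0,0,0,0,0]]' && python3 -m inch '[[0,0,0,0,0,0],[0,0,0,0,0,0],[0,0,0,0,0,0],[0,0,0,0,0,0],[0,0,0,0,0,0],[0,0,0,0,0,0],[0,0,0,0,0,0],[0,0,0,0,0,0],[0,0,0,0,0,0],[0,0,0,0,0,0],[0,0,0,0,0,0],[0,0,0,0,0,0]]' 0 50; python3 -c "from h import *;st()"
```

```text
time_s: 8.25
tcp_pos: [0.6516, -0.1389, 0.0508]
tcp_rot: [-3.14, -0.006, 0.004]
wrist_force: [-0.0, -0.2, 0.8]
width: 0.0703
finger_force: 0.0
time_s: 9.25
tcp_pos: [0.6521, -0.141, 0.0517]
tcp_rot: [-3.141, -0.001, 0.0]
wrist_force: [-1.1, 0.9, 0.3]
width: 0.0097
finger_force: 50.0
t 9.25 tcp [ 0.6521 -0.141   0.0517] yaw_y -1.5699 tilt [-0.0001  0.0002] F [-1.1137  0.9355  0.2735] w 0.0097 ff 50.0 q7 -0.98
```

```bash
python3 -m inch '[[0,0,0.01,0,0,0],[0,0,0.015,0,0,0],[0,0,0.02,0,0,0],[0,0,0.02,0,0,0],[0,0,0.02,0,0,0],[0,0,0.015,0,0,0],[0,0,0.01,0,0,0],[0,0,0,0,0,0],[0,0,0,0,0,0],[0,0,0,0,0,0]]'; python3 - <<'E'
from h import *
st();print(get_state()["ft_torque"])
a=read_camera("scene")[140:320,320:480,::-1];b=read_camera("top")[120:260,310:450,::-1]
cv2.imwrite("pics/till3.png",np.hstack([cv2.resize(a,(400,450),interpolation=2),cv2.resize(b,(400,400),interpolation=2)[:450] if 0 else np.pad(cv2.resize(b,(400,400),interpolation=2),((0,50),(0,0),(0,0)))]))
E
```

```text
time_s: 10.08
tcp_pos: [0.6514, -0.1408, 0.1609]
tcp_rot: [-3.141, -0.001, 0.003]
wrist_force: [-1.4, -0.2, -4.2]
width: 0.0096
finger_force: 50.0
t 10.08 tcp [ 0.6514 -0.1408  0.1609] yaw_y -1.5699 tilt [-0.0018  0.0006] F [-1.3959 -0.2188 -4.2092] w 0.0096 ff 50.0 q7 -1.03
[-0.0435  0.1306  0.0956]
```

View pics/till3.png

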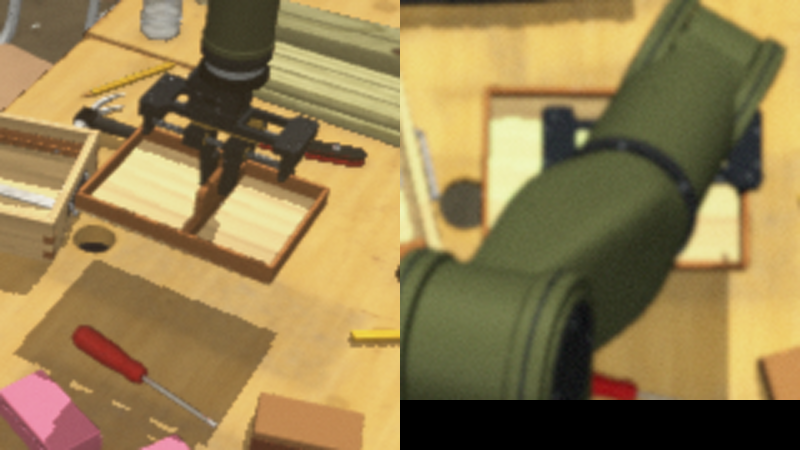

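Till hangs level. I'll carry it over the box: dx −0.008, dy +0.323, turn +0.243.

```bash
python3 -m inch '[[0,0.006,0,0,0,0],[0,0.012,0,0,0,0.01],[0,0.018,0,0,0,0.01],[-0.001,0.022,0,0,0,0.02],[-0.001,0.022,0,0,0,0.02],[-0.001,0.022,0,0,0,0.02],[-0.001,0.022,0,0,0,0.02],[-0.001,0.022,0,0,0,0.02],[-0.001,0.022,0,0,0,0.02],[-0.001,0.022,0,0,0,0.02],[-0.001,0.022,0,0,0,0.02],[0,0.022,0,0,0,0.02],[0,0.022,0,0,0,0.02],[0,0.022,0,0,0,0.01],[0,0.018,0,0,0,0.013],[0,0.015,0,0,0,0],[0,0.012,0,0,0,0],[0,0,0,0,0,0],[0,0,0,0,0,0],[0,0,0,0,0,0]]'; python3 -c "from h import *;st()"
```

```text
time_s: 11.85
tcp_pos: [0.6441, 0.1798, 0.1617]
tcp_rot: [3.117, 0.379, -0.0]
wrist_force: [0.7, 0.1, -3.6]
width: 0.0097
finger_force: 50.0
t 11.85 tcp [0.6441 0.1798 0.1617] yaw_y -1.3288 tilt [-0.    -0.002] F [ 0.6983  0.0887 -3.5559] w 0.0097 ff 50.0 q7 -1.28
```

```bash
python3 -m inch '[[0,0.001,-0.015,0,0,0],[0,0.001,-0.015,0,0,0],[0,0,-0.012,0,0,0],[0,0,-0.008,0,0,0],[0,0,0,0,0,0],[0,0,0,0,0,0]]'; python3 -c "from h import *;st();print(get_state()['ft_torque'])"; python3 -m inch '[[0,0,-0.005,0,0,0],[0,0,-0.004,0,0,0],[0,0,-0.002,0,0,0],[0,0,0,0,0,0],[0,0,0,0,0,0]]'; python3 -c "from h import *;st();print(get_state()['ft_torque'])"
```

```text
time_s: 12.35
tcp_pos: [0.6441, 0.1829, 0.1115]
tcp_rot: [3.118, 0.38, -0.001]
wrist_force: [0.6, -0.8, -3.6]
width: 0.0096
finger_force: 50.0
t 12.35 tcp [0.6441 0.1829 0.1115] yaw_y -1.328 tilt [-0.0005 -0.0008] F [ 0.601  -0.7935 -3.6162] w 0.0096 ff 50.0 q7 -1.26
[-0.0113  0.109   0.0265]
time_s: 12.77
tcp_pos: [0.644, 0.1838, 0.1008]
tcp_rot: [3.118, 0.382, -0.0]
wrist_force: [-0.1, 0.8, -3.7]
width: 0.0095
finger_force: 50.0
t 12.77 tcp [0.644  0.1838 0.1008] yaw_y -1.3269 tilt [-0.     -0.0001] F [-0.0609  0.8453 -3.7395] w 0.0095 ff 50.0 q7 -1.26
[-0.0456  0.1356  0.0406]
```

No contact: it went below the rim freely. Lower the last 3 mm onto the runners.

```bash
python3 -m inch '[[0,0,-0.0015,0,0,0],[0,0,-0.0015,0,0,0],[0,0,0,0,0,0],[0,0,0,0,0,0]]'; python3 -m inch '[[0,0,-0.001,0,0,0],[0,0,0,0,0,0],[0,0,0,0,0,0]]';  python3 -c "from h import *;st();print(get_state()['ft_torque'])"
```

```text
time_s: 13.1
tcp_pos: [0.6441, 0.1838, 0.0978]
tcp_rot: [3.118, 0.382, 0.0]
wrist_force: [-0.5, -0.5, -2.5]
width: 0.0098
finger_force: 50.0
time_s: 13.35
tcp_pos: [0.6442, 0.1838, 0.0977]
tcp_rot: [-3.118, -0.382, -0.001]
wrist_force: [-3.2, -1.3, 5.9]
width: 0.0096
finger_force: 50.0
t 13.35 tcp [0.6442 0.1838 0.0977] yaw_y -1.327 tilt [0.0004 0.0003] F [-3.1508 -1.2816  5.8537] w 0.0096 ff 50.0 q7 -1.26
[-0.0067  0.6476 -0.0057]
```

Contact is exactly at the expected height. Release and lift.

```bash
python3 -m inch '[[0,0,0,0,0,0],[0,0,0,0,0,0],[0,0,0,0,0,0],[0,0,0,0,0,0],[0,0,0,0,0,0],[0,0,0,0,0,0]]' 0.6; python3 -m inch '[[0,0,0.02,0,0,0],[0,0,0.03,0,0,0],[0,0,0.03,0,0,0],[0,0,0.02,0,0,0],[0.0,-0.03,0,0,0,0.1],[0.0,-0.03,0,0,0,0.1],[0.0,-0.03,0,0,0,0.1],[0.0,-0.03,0,0,0,0.1],[-0.01,-0.035,0,0,0,0.12],[-0.01,-0.035,0,0,0,0.12],[-0.01,-0.035,0,0,0,0.12],[-0.01,-0.035,0,0,0,0.12],[-0.01,-0.035,0,0,0,0.12],[-0.01,-0.035,0,0,0,0.12],[-0.01,-0.035,0,0,0,0.12],[-0.01,-0.035,0,0,0,0.12],[0,0,0,0,0,0],[0,0,0,0,0,0]]'; python3 - <<'E'
from h import *
st()
a=read_camera("scene");b=read_camera("top");cv2.imwrite("pics/s4.png",a[:,:,::-1]);cv2.imwrite("pics/t4.png",b[:,:,::-1])
a=a[165:265,235:380,::-1];b=b[130:250,190:335,::-1]
cv2.imwrite("pics/m4.png",np.hstack([cv2.resize(np.pad(x,((0,120-len(x)),(0,0),(0,0))),None,fx=2.75,fy=2.75,interpolation=2) for x in(a,b)]))
E
```

```text
time_s: 13.85
tcp_pos: [0.6441, 0.1837, 0.0966]
tcp_rot: [3.118, 0.382, -0.0]
wrist_force: [0.8, -0.4, 0.2]
width: 0.0473
finger_force: 0.0
time_s: 15.35
tcp_pos: [0.5626, -0.2202, 0.1968]
tcp_rot: [2.193, 2.248, -0.002]
wrist_force: [0.1, 0.5, 0.2]
width: 0.0529
finger_force: 0.0
t 15.35 tcp [ 0.5626 -0.2202  0.1968] yaw_y 0.025 tilt [-0.0003 -0.0015] F [0.059  0.5331 0.1728] w 0.0529 ff 0.0 q7 0.3
```

View pics/m4.png

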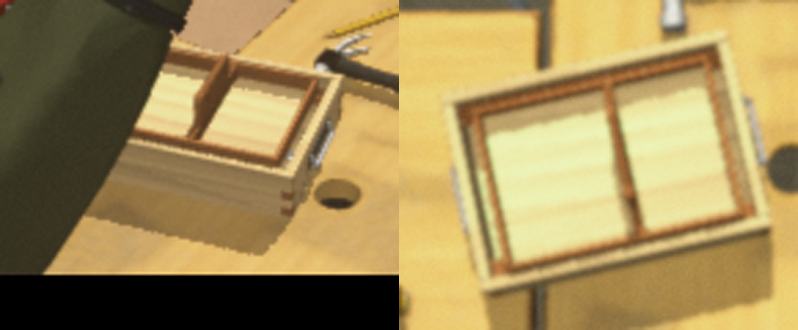

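```bash
python3 - <<'E'
from h import *
P=np.array([at("top",p,.072)for p in[(216.5,171.1),(302.4,150),(318.4,207.5),(226.7,228.2)]])[:,:2]
m=P.mean(0);d=P[0]+P[3]-P[1]-P[2];yaw=np.arctan2(-d[0],d[1]);print("till",m,yaw,np.linalg.norm(P[0]-P[1]),np.linalg.norm(P[0]-P[3]))
c,s=np.cos(.243),np.sin(.243);print("in box",np.array([[c,s],[-s,c]])@(m-[.64,.1975]))
g=np.array([.6441,.1838]);yt=np.array([-s,c])
print("till from tcp",g+.016*yt,"block tgt",g+.07*yt,"tape tgt",g-.053*yt)
print("block tcp target now", (.4792,-.3454))
E
```

```text
till [0.639  0.1963] 0.24550756728594705 0.2460552250628111 0.1626902528977262
in box [-0.0013 -0.0009]
till from tcp [0.6403 0.1993] block tgt [0.6273 0.2517] tape tgt [0.6569 0.1324]
block tcp target now (0.4792, -0.3454)
```

```bash
python3 -m inch '[[-0.0166,-0.025,-0.014,0,0,0.053],[-0.0166,-0.025,-0.014,0,0,0.053],[-0.0166,-0.025,-0.014,0,0,0.053],[-0.0166,-0.025,-0.014,0,0,0.053],[-0.0166,-0.025,-0.014,0,0,0.053],[0,0,-0.01,0,0,0],[0,0,0,0,0,0],[0,0,0,0,0,0]]' 1 25;python3 -c "from h import *;st()"
```

```text
time_s: 16.12
tcp_pos: [0.4827, -0.3386, 0.1164]
tcp_rot: [-1.864, -2.528, -0.003]
wrist_force: [0.9, 0.1, 0.6]
width: 0.088
finger_force: 0.0
t 16.12 tcp [ 0.4827 -0.3386  0.1164] yaw_y 0.3001 tilt [0.0004 0.002 ] F [0.8848 0.0968 0.5653] w 0.088 ff 0.0 q7 0.68
```

```bash
python3 -m inch '[[0,0,-0.02,0,0,-0.01],[0,0,-0.03,0,0,0],[0,0,-0.01,0,0,0],[0,0,0,0,0,0],[0,0,0,0,0,0],[0,0,0,0,0,0]]';python3 -c "from h import *;st()"
```

```text
time_s: 16.62
tcp_pos: [0.4825, -0.341, 0.0581]
tcp_rot: [1.877, 2.516, 0.001]
wrist_force: [0.7, 0.3, 0.2]
width: 0.088
finger_force: 0.0
t 16.62 tcp [ 0.4825 -0.341   0.0581] yaw_y 0.2891 tilt [ 0.0021 -0.0009] F [0.651  0.3157 0.1877] w 0.088 ff 0.0 q7 0.66
```

```bash
python3 -m inch '[[-0.003,-0.0045,0,0,0,0],[0,0,-0.015,0,0,0],[0,0,-0.015,0,0,0],[0,0,-0.008,0,0,0],[0,0,0,0,0,0],[0,0,0,0,0,0]]';python3 -m inch '[[0,0,0,0,0,0],[0,0,0,0,0,0],[0,0,0,0,0,0],[0,0,0,0,0,0],[0,0,0,0,0,0],[0,0,0,0,0,0],[0,0,0,0,0,0]]' 0 20; python3 -c "from h import *;st()"; python3 -m inch '[[0,0,0.02,0,0,0],[0,0,0.03,0,0,0],[0,0,0.035,0,0,0],[0,0,0.035,0,0,0],[0,0,0.035,0,0,0],[0,0,0,0,0,0],[0,0,0,0,0,0]]'; python3 -c "from h import *;st()"
```

```text
time_s: 17.12
tcp_pos: [0.4781, -0.3461, 0.0192]
tcp_rot: [1.88, 2.517, -0.0]
wrist_force: [-0.2, -0.8, 0.1]
width: 0.0882
finger_force: 0.0
time_s: 17.7
tcp_pos: [0.4782, -0.3458, 0.0191]
tcp_rot: [1.879, 2.517, 0.0]
wrist_force: [-0.8, -0.5, 4.0]
width: 0.0599
finger_force: 20.0
t 17.7 tcp [ 0.4782 -0.3458  0.0191] yaw_y 0.288 tilt [ 0.0004 -0.0002] F [-0.7566 -0.5042  4.0424] w 0.0599 ff 20.0 q7 0.66
time_s: 18.28
tcp_pos: [0.479, -0.3464, 0.1756]
tcp_rot: [1.877, 2.514, 0.001]
wrist_force: [-0.7, 0.5, -0.9]
width: 0.0594
finger_force: 20.0
t 18.28 tcp [ 0.479  -0.3464  0.1756] yaw_y 0.2878 tilt [ 0.0037 -0.0023] F [-0.6761  0.4804 -0.9419] w 0.0594 ff 20.0 q7 0.69
```

```bash
python3 -m inch '[[0.005,0.02,0,0,0,0],[0.0075,0.03,0,0,0,0],[0.009,0.037,0,0,0,-0.003],[0.009,0.037,0,0,0,-0.003],[0.009,0.037,0,0,0,-0.003],[0.009,0.037,0,0,0,-0.003],[0.009,0.037,0,0,0,-0.003],[0.009,0.037,0,0,0,-0.003],[0.009,0.037,0,0,0,-0.003],[0.009,0.037,0,0,0,-0.003],[0.009,0.037,0,0,0,-0.003],[0.009,0.037,0,0,0,-0.003],[0.009,0.037,0,0,0,-0.003],[0.009,0.037,0,0,0,-0.003],[0.009,0.037,0,0,0,-0.003],[0.009,0.037,0,0,0,-0.003],[0.006,0.018,0,0,0,-0.002],[0.0035,0.0095,0,0,0,0],[0,0,0,0,0,0],[0,0,0,0,0,0]]'; python3 -m inch '[[0,0,0,0,0,0],[0,0,0,0,0,0]]'; python3 -c "from h import *;st()"
```

```text
time_s: 19.95
tcp_pos: [0.6255, 0.2477, 0.1722]
tcp_rot: [1.936, 2.474, -0.006]
wrist_force: [-0.3, -1.2, -1.3]
width: 0.06
finger_force: 20.0
time_s: 20.12
tcp_pos: [0.6261, 0.2466, 0.1735]
tcp_rot: [1.938, 2.471, -0.004]
wrist_force: [-0.2, 0.4, -0.8]
width: 0.0597
finger_force: 20.0
t 20.12 tcp [0.6261 0.2466 0.1735] yaw_y 0.2407 tilt [-0.0008 -0.0023] F [-0.1961  0.366  -0.7991] w 0.0597 ff 20.0 q7 -0.19
```

```bash
python3 -m inch '[[0.001,0.003,-0.02,0,0,0.003],[0,0,-0.025,0,0,0],[0,0,-0.02,0,0,0],[0,0,-0.015,0,0,0],[0,0,-0.01,0,0,0],[0,0,-0.005,0,0,0],[0,0,0,0,0,0],[0,0,0,0,0,0]]'; python3 -c "from h import *;st()"; python3 -m inch '[[0,0,-0.003,0,0,0],[0,0,-0.002,0,0,0],[0,0,0,0,0,0],[0,0,0,0,0,0]]'; python3 -c "from h import *;st()"
```

```text
time_s: 20.78
tcp_pos: [0.6276, 0.2524, 0.0794]
tcp_rot: [1.931, 2.477, 0.001]
wrist_force: [-0.3, 0.2, 0.1]
width: 0.0597
finger_force: 20.0
t 20.78 tcp [0.6276 0.2524 0.0794] yaw_y 0.2463 tilt [0.001  0.0002] F [-0.3213  0.1676  0.1207] w 0.0597 ff 20.0 q7 -0.19
time_s: 21.12
tcp_pos: [0.6272, 0.2529, 0.074]
tcp_rot: [1.931, 2.478, 0.001]
wrist_force: [-0.7, -0.9, -0.2]
width: 0.0598
finger_force: 20.0
t 21.12 tcp [0.6272 0.2529 0.074 ] yaw_y 0.2471 tilt [0.0004 0.0002] F [-0.6545 -0.8798 -0.1818] w 0.0598 ff 20.0 q7 -0.19
```

```bash
python3 -m inch '[[0,-0.001,-0.002,0,0,0],[0,0,0,0,0,0],[0,0,0,0,0,0]]'; python3 -m inch '[[0,0,0,0,0,0],[0,0,0,0,0,0],[0,0,0,0,0,0],[0,0,0,0,0,0]]' 0.85;  python3 -m inch '[[0,0,0.03,0,0,0],[0,0,0.035,0,0,0],[0,0,0.035,0,0,0],[0,0,0.01,0,0,0],[0,0,0,0,0,0]]'; python3 -c "from h import *;st()"
```

```text
time_s: 21.37
tcp_pos: [0.627, 0.2516, 0.0717]
tcp_rot: [-1.931, -2.478, 0.0]
wrist_force: [-0.3, 0.7, 1.0]
width: 0.0599
finger_force: 20.0
time_s: 21.7
tcp_pos: [0.6272, 0.2518, 0.0718]
tcp_rot: [1.931, 2.478, 0.0]
wrist_force: [-0.2, 0.6, 0.2]
width: 0.0747
finger_force: 0.0
time_s: 22.12
tcp_pos: [0.6294, 0.2526, 0.1857]
tcp_rot: [1.929, 2.475, 0.011]
wrist_force: [-0.1, -0.6, 0.1]
width: 0.0746
finger_force: 0.0
t 22.12 tcp [0.6294 0.2526 0.1857] yaw_y 0.2468 tilt [0.007  0.0031] F [-0.0753 -0.5798  0.1315] w 0.0746 ff 0.0 q7 -0.19
```

```bash
python3 -m inch '[[-0.018,0.0273,0,0,0,-0.035],[-0.018,0.0273,0,0,0,-0.035],[-0.018,0.0273,0,0,0,-0.035],[-0.018,0.0273,0,0,0,-0.035],[-0.018,0.0273,-0.01,0,0,-0.035],[-0.018,0.0273,-0.02,0,0,-0.035],[-0.0195,0.0273,-0.02,0,0,-0.035],[0,0,0,0,0,0],[0,0,0,0,0,0],[0,0,0,0,0,0]]';python3 -c "from h import *;st()"
```

```text
time_s: 22.95
tcp_pos: [0.4994, 0.4417, 0.1302]
tcp_rot: [2.218, 2.223, -0.004]
wrist_force: [0.5, -0.7, -0.8]
width: 0.0748
finger_force: 0.0
t 22.95 tcp [0.4994 0.4417 0.1302] yaw_y 0.0023 tilt [-0.0009 -0.0028] F [ 0.4991 -0.6776 -0.7585] w 0.0748 ff 0.0 q7 -0.68
```

```bash
python3 -m inch '[[0,0,-0.02,0,0,0],[0,0,-0.03,0,0,0],[0,0,-0.02,0,0,0],[0,0,-0.01,0,0,0],[0,0,0,0,0,0],[0,0,0,0,0,0]]';python3 -m inch '[[0,0,0,0,0,0],[0,0,0,0,0,0],[0,0,0,0,0,0],[0,0,0,0,0,0],[0,0,0,0,0,0],[0,0,0,0,0,0],[0,0,0,0,0,0],[0,0,0,0,0,0],[0,0,0,0,0,0]]' 0 40; python3 -c "from h import *;st()"; python3 -m inch '[[0,0,0.02,0,0,0],[0,0,0.03,0,0,0],[0,0,0.03,0,0,0],[0,0,0.035,0,0,0],[0,0,0.035,0,0,0],[0,0,0,0,0,0],[0,0,0,0,0,0],[0,0,0,0,0,0]]'; python3 - <<'E'
from h import *
st();print(get_state()["ft_torque"])
E
```

```text
time_s: 23.45
tcp_pos: [0.5008, 0.4418, 0.0521]
tcp_rot: [2.22, 2.221, 0.001]
wrist_force: [-0.0, -0.3, 0.4]
width: 0.075
finger_force: 0.0
time_s: 24.2
tcp_pos: [0.4997, 0.443, 0.052]
tcp_rot: [2.219, 2.224, 0.001]
wrist_force: [-0.2, 0.3, 2.1]
width: 0.0339
finger_force: 39.3
t 24.2 tcp [0.4997 0.443  0.052 ] yaw_y 0.0019 tilt [0.0003 0.0003] F [-0.2162  0.3241  2.1146] w 0.0339 ff 39.3 q7 -0.67
time_s: 24.87
tcp_pos: [0.4985, 0.4421, 0.2003]
tcp_rot: [-2.219, -2.224, 0.005]
wrist_force: [-0.1, -0.2, -3.1]
width: 0.0336
finger_force: 39.3
t 24.87 tcp [0.4985 0.4421 0.2003] yaw_y 0.0022 tilt [-0.0023 -0.002 ] F [-0.1012 -0.246  -3.1061] w 0.0336 ff 39.3 q7 -0.68
[-0.1109  0.0451 -0.0237]
```

```bash
python3 -m inch '[[0.006,-0.012,0,0,0,0],[0.01,-0.02,0,0,0,0.027],[0.0165,-0.033,0,0,0,0.027],[0.0165,-0.033,0,0,0,0.027],[0.0165,-0.033,0,0,0,0.027],[0.0165,-0.033,0,0,0,0.027],[0.0165,-0.033,0,0,0,0.027],[0.0165,-0.033,0,0,0,0.027],[0.0165,-0.033,0,0,0,0.027],[0.0135,-0.027,0,0,0,0.027],[0.008,-0.015,0,0,0,0],[0.004,-0.007,0,0,0,0],[0,0,0,0,0,0],[0,0,0,0,0,0],[0,0,0,0,0,0],[0,0,0,0,0,0]]'; python3 - <<'E'
from h import *
st()
a=read_camera("scene");b=read_camera("top")
a=a[130:250,245:390,::-1];b=b[130:250,190:335,::-1]
cv2.imwrite("pics/m5.png",np.hstack([cv2.resize(x,None,fx=2.75,fy=2.75,interpolation=2) for x in(a,b)]))
E
```

```text
time_s: 26.2
tcp_pos: [0.6555, 0.1336, 0.2014]
tcp_rot: [-1.928, -2.478, -0.001]
wrist_force: [0.2, 0.1, -3.2]
width: 0.0337
finger_force: 39.3
t 26.2 tcp [0.6555 0.1336 0.2014] yaw_y 0.2485 tilt [-0.0013  0.0014] F [ 0.166   0.1267 -3.2078] w 0.0337 ff 39.3 q7 -0.02
```

View pics/m5.png

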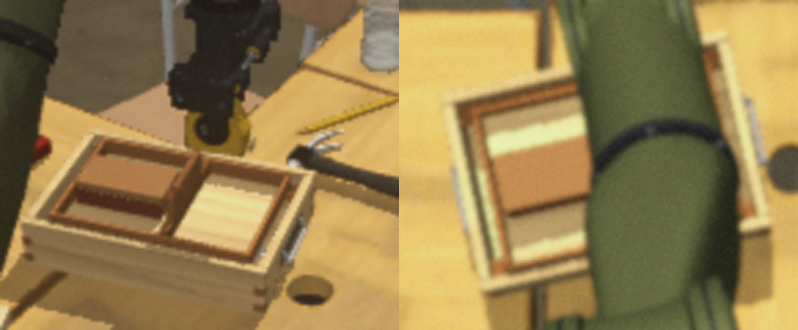

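Block lies flat in the long bay, and the tape hangs upright over the short bay. Lower it.

```bash
python3 -m inch '[[0.001,-0.003,-0.02,0,0,-0.004],[0,0,-0.025,0,0,0],[0,0,-0.02,0,0,0],[0,0,-0.01,0,0,0],[0,0,-0.008,0,0,0],[0,0,-0.006,0,0,0],[0,0,0,0,0,0],[0,0,0,0,0,0]]'; python3 -c "from h import *;st()"; python3 -m inch '[[0,0,-0.003,0,0,0],[0,0,-0.002,0,0,0],[0,0,0,0,0,0],[0,0,0,0,0,0]]'; python3 -c "from h import *;st()"
```

```text
time_s: 26.97
tcp_pos: [0.6581, 0.1281, 0.1134]
tcp_rot: [1.938, 2.472, 0.002]
wrist_force: [-0.3, -0.4, -1.9]
width: 0.0334
finger_force: 39.3
t 26.97 tcp [0.6581 0.1281 0.1134] yaw_y 0.2412 tilt [0.0012 0.0003] F [-0.3195 -0.4493 -1.8857] w 0.0334 ff 39.3 q7 -0.02
time_s: 27.3
tcp_pos: [0.6577, 0.1279, 0.108]
tcp_rot: [1.938, 2.472, 0.0]
wrist_force: [-0.0, -0.0, -2.5]
width: 0.0337
finger_force: 39.3
t 27.3 tcp [0.6577 0.1279 0.108 ] yaw_y 0.241 tilt [0.0003 0.0001] F [-0.0208 -0.0423 -2.494 ] w 0.0337 ff 39.3 q7 -0.02
```

```bash
python3 -m inch '[[0,0.002,-0.0015,0,0,0],[0,0,-0.0015,0,0,0],[0,0,-0.001,0,0,0],[0,0,0,0,0,0],[0,0,0,0,0,0],[0,0,0,0,0,0]]'; python3 -c "from h import *;st()"
```

```text
time_s: 27.8
tcp_pos: [0.6576, 0.1303, 0.104]
tcp_rot: [-1.938, -2.472, -0.001]
wrist_force: [-1.3, 0.9, 1.0]
width: 0.0339
finger_force: 39.3
t 27.8 tcp [0.6576 0.1303 0.104 ] yaw_y 0.2412 tilt [0.0003 0.0006] F [-1.3205  0.9066  0.9794] w 0.0339 ff 39.3 q7 -0.02
```

Tape is on the till floor. Release, lift away, and look.

```bash
python3 -m inch '[[0,0,0,0,0,0],[0,0,0,0,0,0],[0,0,0,0,0,0],[0,0,0,0,0,0],[0,0,0,0,0,0]]' 0.7;  python3 -m inch '[[0,0,0.02,0,0,0],[0,0,0.03,0,0,0],[0,0,0.035,0,0,0],[0,0,0.02,0,0,0],[-0.01,-0.03,0,0,0,0],[-0.01,-0.035,0,0,0,0],[-0.01,-0.035,0,0,0,0],[-0.01,-0.035,0,0,0,0],[-0.01,-0.035,0,0,0,0],[-0.01,-0.035,0,0,0,0],[-0.01,-0.035,0,0,0,0],[-0.01,-0.035,0,0,0,0],[-0.01,-0.035,0,0,0,0],[-0.01,-0.035,0,0,0,0],[-0.01,-0.03,0,0,0,0],[0,0,0,0,0,0],[0,0,0,0,0,0],[0,0,0,0,0,0]]'; python3 - <<'E'
from h import *
st()
a=read_camera("scene")[:,:,::-1];b=read_camera("top")[:,:,::-1];cv2.imwrite("pics/s6.png",a);cv2.imwrite("pics/t6.png",b)
a=a[165:285,235:380];b=b[130:250,190:335]
cv2.imwrite("pics/m6.png",np.hstack([cv2.resize(x,None,fx=2.75,fy=2.75,interpolation=2) for x in(a,b)]))
E
```

```text
time_s: 28.22
tcp_pos: [0.6577, 0.1297, 0.1037]
tcp_rot: [1.938, 2.472, 0.0]
wrist_force: [-0.3, 0.5, 0.4]
width: 0.0615
finger_force: 0.0
time_s: 29.72
tcp_pos: [0.5479, -0.2443, 0.2088]
tcp_rot: [-1.938, -2.473, -0.002]
wrist_force: [1.1, 0.5, 0.5]
width: 0.0616
finger_force: 0.0
t 29.72 tcp [ 0.5479 -0.2443  0.2088] yaw_y 0.2414 tilt [0.0006 0.001 ] F [1.0852 0.539  0.4551] w 0.0616 ff 0.0 q7 0.53
```

View pics/m6.png

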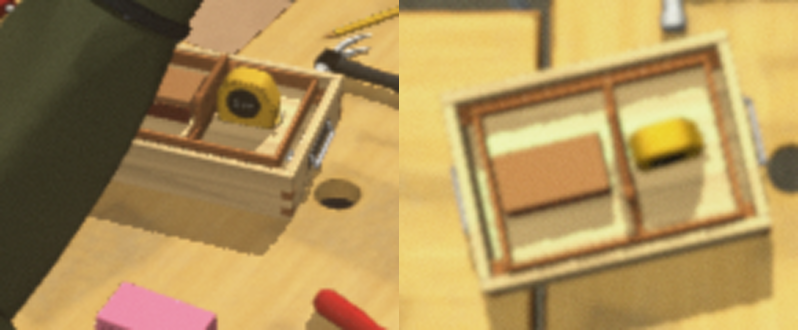

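The tape stands in the short bay, the block lies flat in the long bay, and the till is level at the same place. I'll hand it in.

```bash
python3 -c "
from workcell import *
print(finish_job())"
```

```text
the job is handed in; nothing more can be done
None
```

The toolbox is packed and handed in after about 30 s of robot time: the chisel lies on the floor, the till sits on both runners over it with the tape upright in the short bay and the sanding block flat in the long bay, and the screwdriver and offcut were never touched; no verdict came back from the judge.

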